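Close the battery bay of a bench tester

ROBOT

A 7-joint arm with a two-finger parallel gripper is mounted at the origin on the work surface. World frame = base frame: x ahead of the robot, y to its left, z up, the work surface at z = 0. Lengths are in m, angles in degrees, forces in N, time in s.
With the tool pointing down it reaches from about 0.425 to 0.825 m from the base axis. Payload 3.6 kg.
Tool frame: the origin (TCP) lies at the very end of the fingers, on their centre line; the grasp point (between the pads) lies 19 mm behind it; x points along the fingers, y is the direction in which the jaws open and shut, and the axes are right-handed (so a half turn about x gives the same grasp; the last joint's range is limited). The gripper opens to 93 mm and grips with 3 to 60 N. Pads are 15 mm wide; open, the fingers measure 128 mm over their backs; the gripper's body (75 mm by 188 mm) begins 65 mm behind the grasp point.
Start: joints at [-75.716, 35.231, -0.722, 81.555, 0.464, 63.22, -2.315], TCP at [0.177, 0.625, 0.219] pointing down, gripper open.
Joint ranges: [-178.69, 178.69], [-17.37, 117.87], [-77.05, 75.6], [15.02, 138.74], [-78.02, 258.01], [0.78, 113.62], [-162.83, 162.83]. Speed limits (degrees/s): [159.86, 159.86, 180, 180, 180, 180, 180].

INTERFACE

Orientations are given as a 3x3 rotation matrix whose columns are the frame's x, y, z axes.
In Python, from rig import get_state, camera, calibration, sign_off, boxes_of, trace, tip_of gives the robot as it stands. The module is installed in compiled form; this text tells all that it offers.
- The arm moves only by the shell command python3 -m handwheel 'ROWS' [FORCE]. ROWS is JSON, a list of rows, each a list of 7 numbers: the shift along the world's x, y, z in mm, then the turn, a rotation vector about the world's x, y, z in rad, then the opening in per cent of the stroke, from 0 (shut) to 100 (fully open). In form: [[dx, dy, dz, ax, ay, az, grip], ...]. A call has 1 to 8 rows; each row shifts and turns the pose as measured when the row begins; what a row does not reach is not made up. A row lasts 1/8 s, in which the tool goes at most 62.5 mm and 10.7 degrees, less where a joint would pass 70% of its speed; a pose out of reach is approached as far as the arm can. A call is refused whole if a number of a shift passes 62.5 or a number of a turn 0.188, either way. A call with a gripper value outside its range is refused whole. The fingers move at their own pace and stop on an object; FORCE is the grip in N (left out, the last holds). Time passes only in rows, so rows that do not move let the fingers close. It gives the time, the measured TCP pose, the force and the opening at its end, in the units of the state.
- get_state(): the state, without advancing time (a new reading comes with each control period).
- camera(name): name is "side" or "top" or "wrist"; returns the picture (400x640x3 uint8, red, green, blue); there is no depth.
- calibration(name): a dict with "fov_y" (degrees; the focal length in pixels is half the picture's height over the tangent of half this angle, whatever the lens; pixels are square), "cx", "cy" (the principal point, pixels), "D" ([k1, k2, p1, p2, k3] as OpenCV has them; the pictures are not rectified), "extrinsics" (4x4, takes a point from camera to world coordinates). Camera axes: x right, y down, z forward; pixel columns grow to the right and rows downward; lengths in m; the calibration is good to about 2 mm. A picture is of the moment at which its call begins: read the wrist's pose just before it. calibration takes no time and is no camera call; for the wrist camera it gives the pose at the moment of the call.
- sign_off(): hands the job in, once; it reports no verdict.
Trained networks look in the newest picture that a camera, given by its name, has taken for a name from the list of things; names that differ only in an ending like _2 or _b are one class to them, and where a whole thing is asked for, a point or a joint stands for the part that bears it (a point fixed in the world has none). Each returns a list of dicts, best first, with "conf" (0 to 1); they miss things now and then, are a little off and sometimes report something else, mostly with a low value. They report only what shows in the picture. A call takes as long as a camera call. They do not tell look-alikes from the thing itself.
- boxes_of(camera, label): "box" ([centre column, centre row, width, height] in pixels, round what is visible of it).
- trace(camera, label): "region" (400x640 bool, what is visible of it) and "box" ([centre column, centre row, width, height] in pixels, round what is visible of it).
- tip_of(camera, label): "uv" ([column, row] in pixels: a listed point, or the origin of a listed thing).
The state is a dict: "t": time; "q": joint angles; "qd": joint speeds; "joint_torque": joint torques, N m; "tool_pos": TCP position; "ee_rot": TCP orientation; "wrist_force": force on the tool from outside, world axes, zero at the start; "ft_torque": the same for the moment, N m; "grip_width": finger opening in m.
Only numpy, scipy, OpenCV 4.12 (cv2) and the standard library are available. Lean on these libraries where they do the work, as an engineer would, in place of code of your own. Each camera call takes 0.05 s, during which the arm holds its last target.

TASK

Put the white cover back on the battery bay of the black bench tester: hold it at a tilt, hook its lip fully under the metal ledge, then swing it down and press the other end gently until it lies flat and fully home with both yellow side catches sprung back over it. Feel your way and do not force anything, leave the other things on the bench where they are, and let go at the end.

Things in the scene. Friction and masses are not known exactly. Their poses are not given: they have to be found in the camera images.
- tester: Black bench tester, bolted down, deck 50 mm high over x -115..115, y -75..135 mm (sockets and board up to 67 mm high at y > 55). Origin on the bench under the nominal bay middle, z up, +x from ledge to end wall. The grey bay frame (ledge, slot, walls, seat, catches as one) sits on slotted screws UP TO 10 mm EITHER WAY ALONG x of nominal; tight, does not shift; no reading tells it: feel for it.
- ledge (a point): Nominal middle of the ledge's lower edge: tester frame (-61, 0, 56.5) mm; true edge up to 10 mm either way along x. Axes as the tester's. Metal strip 86 mm wide (y), z 56.5 to 61.5. Under it a slot opens towards +x, its back wall 11.5 mm in from the edge, with no floor within y = +-31 for 20 mm below the ledge. Fully hooked: the lip's end meets the slot's back.
- seat (a point): Nominal middle of the seat: tester frame (0, 0, 50) mm; the cover's origin rests here plus the frame's shift in x and -0.5 to +3 mm play, axes along the tester's. Seat rails: tops z = 50, at y 31..43 mm either side, x -72..63. Side walls: inner faces y = +-43.5, top z = 58. End wall: face x = 63, top z = 58: a cover not hooked fully lands on top of it and will not go down.
- cover: White plastic cover, loose, 0.13 to 0.25 kg, flat on the bench at the start. 116 (x) x 80 (y) x 8 mm plate from x = -56 to 60 mm, the origin at y = 0 on its underside, z up, x away from the lip. At -x a lip 60 wide, 4 mm thick continues the underside from x = -56 to -72. On top a blue grip rib 36 (x) x 14 (y) mm, z 8 to 37 mm, centred on the origin: pinch it across y.
- lip (a point): Middle of the lip's end edge: cover frame (-72, 0, 2) mm. Axes as the cover's.
- grip (a point): A point in the blue rib: cover frame (0, 0, 30) mm, 7 mm below the rib's top.
- charger: Bystander: white plug-in charger, block 70 x 45 x 30 mm; origin at the centre of its underside.
- cell: Bystander: red battery cell standing upright, 26 mm across, 53 mm high; origin at the centre of its foot.
- screws: Bystander: jar of screws with a blue cap, 48 mm across, 55 mm high; origin at the centre of its foot.
- driver: Bystander: screwdriver lying on the bench, 160 mm long along its x.
- catch_left (a joint): Yellow sprung catch on the +y side wall, 20 mm long in x, nominally x 38..58; m: 0 = out (closed), 0.010 = pushed back to +y. Nose at y = 35.5 mm, 1 to 8 mm over the seated cover's edge; underside z = 59.5; from the nose (z 61.5) a slope rises to y = 44, z = 74.5, the top. The cover's long edge pressed down pushes it back. Pressing the plate 40 mm from its middle with 3 to 12 N snaps both over.
- catch_right (a joint): The same catch mirrored on the -y side wall: 0 = out (closed), 0.010 = pushed back to -y.
There are look-alikes about, which are no part of the job. What is shaped like the cover but orange or pink is not meant.

How it is judged (in metres and radians):
On the way:
1. the lip is in the bay below the ledge's underside, at the ledge end, with the cover still tilted (x of lip in the frame of tester below -0.057 m and z of lip in the frame of tester between 0.025 and 0.0555 m and y of lip in the frame of tester between -0.012 and 0.012 m and angle between cover's own z axis and vertical between 0.06 and 0.8 rad), for 0.1 s.
At the end, for the whole second after the job is handed in: The cover lies in the bay on its seat (origin 50 mm high within 2 mm, level within 0.025 rad), its lip end under the ledge, within 14 mm along and 6 mm across of the tester's origin and within 0.1 rad of its x axis, both catches sprung out again to within 2 mm, and the cover at rest (z of cover in the frame of tester between 0.048 and 0.052 m and angle between cover's own z axis and vertical below 0.025 rad and x of cover in the frame of tester between -0.014 and 0.014 m and y of cover in the frame of tester between -0.006 and 0.006 m and x of lip in the frame of tester below -0.057 m and z of lip in the frame of tester below 0.0555 m and angle between the x axis of cover and the x axis of tester, either way round below 0.1 rad and linear speed of cover below 0.02 m/s and value of joint each of catch_left, catch_right below 0.002 m); the robot touches nothing.
It fails at once if the cover is pressed on the tester with more than 30 N (contact force between cover and tester above 30 N).
It fails at once if the robot presses on the tester itself with more than 35 N (contact force between any of the fingers, the arm and tester above 35 N).
It fails at once if a bystander is moved by more than 30 mm (distance of any of charger, cell, screws, driver from where it was at the start of the episode above 0.03 m).
It also fails if it takes over 58 s, if anything falls off the work surface, if the arm or the gripper's body presses on something with over 40 N, if the wrist force passes 120 N, or if a joint passes its speed limit or range.

## Working session

There is one attempt and no reset: what is moved stays moved. The work goes in short steps, Python scripts to look and compute and a shell command to move; the robot and the scene stay as the last step left them, time stands still between calls to the robot, and variables do not carry over. Pictures are saved under pics/ and viewed, and the job is handed in when it is done.

```bash
mkdir -p pics; ls; python3 - <<'E'
from rig import *
import cv2,json
s=get_state();print(s)
for n in ("side","top","wrist"):
    im=camera(n);cv2.imwrite(f"pics/{n}0.png",im[:,:,::-1]);c=calibration(n);print(n,c)
    for l in ("cover","tester","lip","grip","ledge","seat"):
        try:print(n,l,[(round(d["conf"],2),[round(float(x)) for x in d["uv"]]) for d in tip_of(n,l)][:4])
        except Exception as e:print(l,e)
print(get_state()["t"])
E
```

```text
pics
{'t': 0.0, 'q': array([-75.71665458,  35.28840677,  -0.72251808,  81.64008275,
         0.46440509,  63.22003319,  -2.31574897]), 'qd': array([ 0.04797679,  0.03470019, -0.15984239,  0.04718637,  0.02885825,
       -0.01721274,  0.03407755]), 'joint_torque': array([-3.52867482e-05, -4.58934152e+01,  2.09019729e-01, -1.65745193e+01,
       -6.10589446e-02,  2.04352284e-02,  2.27621481e-04]), 'tool_pos': array([0.17678145, 0.6246773 , 0.21749793]), 'ee_rot': array([[-6.48957223e-04,  2.72262957e-01,  9.62222667e-01],
       [-2.45766491e-03,  9.62219530e-01, -2.72263727e-01],
       [-9.99996769e-01, -2.54150840e-03,  4.46918019e-05]]), 'wrist_force': array([-0.49377141, -0.11905369, -0.30686844]), 'ft_torque': array([ 0.00402539,  0.03379227, -0.04049299]), 'grip_width': 0.09312367975123349}
side {'fov_y': 49.54837535753172, 'cx': 320.74013709173494, 'cy': 196.44160513303208, 'D': array([-0.12020827,  0.        ,  0.        ,  0.        ,  0.        ]), 'extrinsics': array([[-0.97056495, -0.17892685,  0.16121063,  0.44161907],
       [-0.2399817 ,  0.66204718, -0.71000163,  0.771
[... 1216 characters left out ...]
20]), (0.56, [218, 244])]
top ledge [(0.93, [378, 232])]
top seat []
wrist {'fov_y': 67.97613670201761, 'cx': 321.38947708351265, 'cy': 204.26001400426347, 'D': array([-0.00345395,  0.        ,  0.        ,  0.        ,  0.        ]), 'extrinsics': array([[ 2.71800558e-01,  9.31020996e-01,  2.43565931e-01,
         1.11282504e-01],
       [ 9.62353327e-01, -2.63142756e-01, -6.80585352e-02,
         6.43962004e-01],
       [ 7.28685125e-04,  2.52894831e-01, -9.67493500e-01,
         3.84954302e-01],
       [ 0.00000000e+00,  0.00000000e+00,  0.00000000e+00,
         1.00000000e+00]])}
wrist cover []
wrist tester []
wrist lip [(0.48, [182, 359])]
wrist grip []
wrist ledge []
wrist seat []
1.05
```

View pics/side0.png

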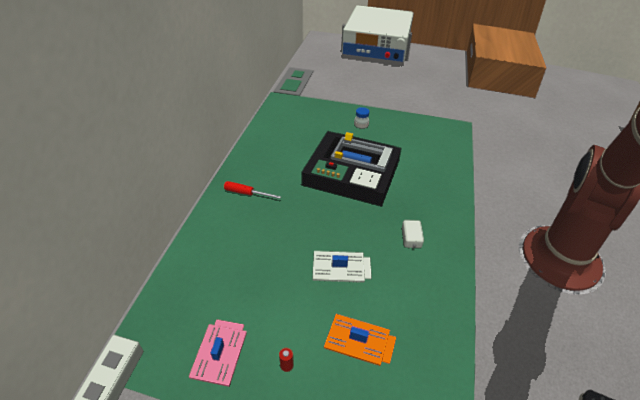

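View pics/top0.png

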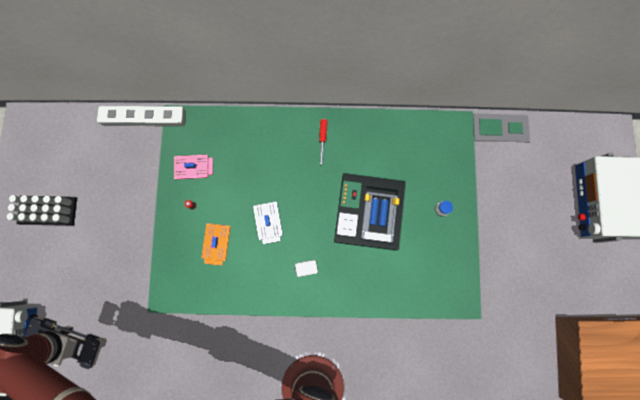

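View pics/wrist0.png

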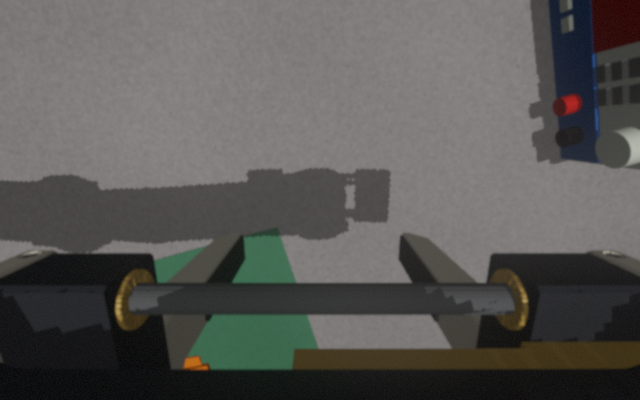

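The white cover is at side (340,266) and top (267,222), with its lip toward the robot. The tester is at top (370,212), with its ledge also on the robot side (row 232). Triangulating next.

```bash
cat > h.py <<'E'
import numpy as np,cv2
from rig import *
def K(c):
    f=200/np.tan(np.radians(c["fov_y"]/2)); return np.array([[f,0,c["cx"]],[0,f,c["cy"]],[0,0,1.]])
def ray(c,uv):
    p=cv2.undistortPoints(np.array([[uv]],float),K(c),c["D"])[0,0]
    E=c["extrinsics"]; d=E[:3,:3]@np.array([p[0],p[1],1]); return E[:3,3],d/np.linalg.norm(d)
def onz(c,uv,z):
    o,d=ray(c,uv); return o+d*(z-o[2])/d[2]
def tri(obs):
    A=np.zeros((3,3));b=np.zeros(3)
    for c,uv in obs:
        o,d=ray(c,uv);P=np.eye(3)-np.outer(d,d);A+=P;b+=P@o
    x=np.linalg.solve(A,b)
    return x,[round(float(np.linalg.norm((np.eye(3)-np.outer(ray(c,uv)[1],ray(c,uv)[1]))@(x-ray(c,uv)[0])))*1000,1) for c,uv in obs]
def proj(c,X):
    E=np.linalg.inv(c["extrinsics"]); r=cv2.Rodrigues(E[:3,:3])[0]
    return cv2.projectPoints(np.array(X,float).reshape(-1,1,3),r,E[:3,3],K(c),c["D"])[0][:,0]
E
python3 - <<'E'
from h import *
s,t=calibration("side"),calibration("top")
for n,a,b in [("grip",(341,257),(267,220)),("lip",(372,268),(265,242)),("ledge",(380,152),(378,232)),("coverO",(338,267),(266,219))]:
    print(n,tri([(s,a),(t,b)]))
for n,b,z in [("cell",(190,203),.05),("charger",(306,268),.03),("screws",(445,208),.05),("seat",(378,210),.05),("orange",(214,243),.03)]: print(n,onz(t,b,z))
E
```

```text
grip (array([0.53120011, 0.15932724, 0.03236011]), [1.2, 1.2])
lip (array([0.45892438, 0.16444147, 0.02225108]), [1.7, 1.7])
ledge (array([ 0.49699409, -0.20081618,  0.06986534]), [0.3, 0.3])
coverO (array([0.53647424, 0.16651437, 0.00347905]), [2.6, 2.6])
cell [0.58120337 0.41287732 0.05      ]
charger [0.37883342 0.02714974 0.03      ]
screws [ 0.58145355 -0.42483499  0.05      ]
seat [ 0.57048307 -0.20389901  0.05      ]
orange [0.45322686 0.33079838 0.03      ]
```

```bash
python3 -m handwheel '[[35,-50,0,0,0,0.02,100],[36,-51,4,0,0,0.02,100],[36,-51,4,0,0,0.02,100],[36,-51,4,0,0,0.02,100],[36,-51,4,0,0,0.02,100],[36,-51,4,0,0,0.02,100],[36,-51,4,0,0,0.02,100],[36,-51,4,0,0,0.02,100]]'; python3 -m handwheel '[[32,-50,0,0,0,0,100],[0,0,0,0,0,0,100],[0,0,0,0,0,0,100]]'
python3 - <<'E'
from h import *
s=get_state();print(s["t"],s["tool_pos"],s["ee_rot"].round(3))
c=calibration("wrist");im=camera("wrist");cv2.imwrite("pics/w1.png",im[:,:,::-1]);np.save("w1.npy",c)
for l in ("grip","lip","cover"): print(l,[(round(d["conf"],2),[round(float(x)) for x in d["uv"]]) for d in tip_of("wrist",l)][:3])
E
```

```text
t: 2.05
tool_pos: [0.4603, 0.2203, 0.2474]
ee_rot: [[0.002, 0.098, 0.995], [0.006, 0.995, -0.098], [-1.0, 0.006, 0.001]]
wrist_force: [1.3, 1.7, 1.1]
grip_width: 0.0928
t: 2.42
tool_pos: [0.4965, 0.1629, 0.2484]
ee_rot: [[0.006, 0.109, 0.994], [0.005, 0.994, -0.109], [-1.0, 0.006, 0.005]]
wrist_force: [-1.1, 0.5, 0.4]
grip_width: 0.0929
2.425 [0.49650662 0.16291267 0.24839761] [[ 0.006  0.109  0.994]
 [ 0.005  0.994 -0.109]
 [-1.     0.006  0.005]]
grip [(0.83, [448, 134]), (0.75, [322, 206])]
lip [(0.87, [304, 152]), (0.79, [445, 78])]
cover [(0.7, [440, 135]), (0.66, [323, 201]), (0.2, [322, 208])]
```

View pics/w1.png

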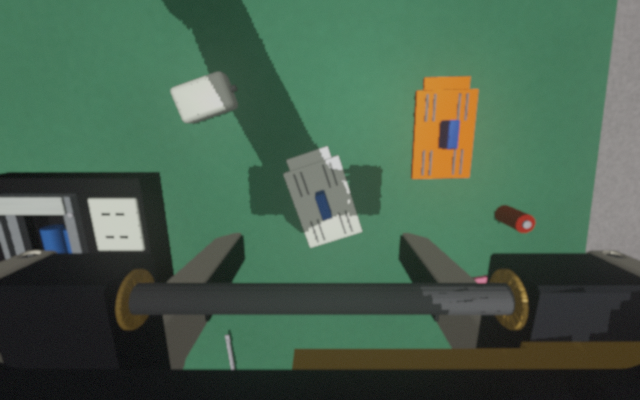

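The white cover is at (323,200) with its lip at (313,152), rotated a bit relative to the tool. The orange look-alike is at (448,130). I'll zoom in to get corners.

```bash
python3 - <<'E'
from h import *
im=cv2.imread("pics/w1.png");cv2.imwrite("pics/w1z.png",cv2.resize(im[135:260,260:385],None,fx=4.8,fy=4.8,interpolation=cv2.INTER_CUBIC))
E
```

```text
(no output)
```

View pics/w1z.png

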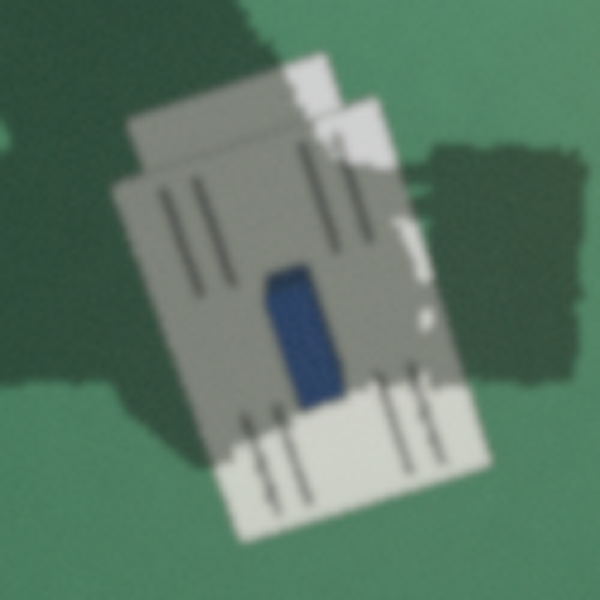

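```bash
cat > fitc.py <<'E'
from h import *
from scipy.optimize import least_squares
def fit(c,obj,uv,x0,freez=True):
    obj=np.array(obj,float)/1000;uv=np.array(uv,float)
    def f(p):
        R=cv2.Rodrigues(np.array([0,0,p[2]]))[0]; X=obj@R.T+[p[0],p[1],p[3] if freez else 0]
        return (proj(c,X)-uv).ravel()
    r=least_squares(f,x0 if freez else x0[:3]);return r.x,np.abs(r.fun).max().round(2),r.fun.reshape(-1,2).round(1).tolist()
E
python3 - <<'E'
from fitc import *
c=np.load("w1.npy",allow_pickle=True).item()
z=np.array([(113,186),(378,97),(492,465),(242,543),(128,122),(325,53)],float)/4.8-.4+[260,135]
o=[(-56,-40,8),(-56,40,8),(60,40,8),(60,-40,8),(-72,-30,4),(-72,30,4)]
for fz in (True,False): print(fit(c,o,z,[.53,.16,0,0],fz))
zz=np.array([(266,298),(300,407),(343,390),(308,266)],float)/4.8-.4+[260,135]
E
```

```text
(array([5.32629576e-01, 1.62894158e-01, 2.10229622e-01, 9.20898113e-05]), np.float64(0.27), [[-0.2, 0.1], [-0.1, 0.2], [0.1, -0.1], [0.1, -0.1], [-0.2, -0.3], [0.3, 0.2]])
(array([0.53264641, 0.16289167, 0.21023177]), np.float64(0.27), [[-0.2, 0.1], [-0.1, 0.2], [0.1, -0.1], [0.1, -0.2], [-0.2, -0.3], [0.3, 0.2]])
```

The cover fits at (0.5326, 0.1629), z≈0, yaw +0.21 rad. Next is the tester, before I grasp.

```bash
python3 -m handwheel '[[3,-52,0,0,0,0,100],[3,-52,0,0,0,0,100],[3,-52,0,0,0,0,100],[3,-52,0,0,0,0,100],[3,-52,0,0,0,0,100],[3,-52,0,0,0,0,100],[3,-50,0,0,0,0,100],[0,0,0,0,0,0,100]]'; 
python3 - <<'E'
from h import *
s=get_state();print(s["t"],s["tool_pos"],s["ee_rot"].round(3))
c=calibration("wrist");im=camera("wrist");cv2.imwrite("pics/w2.png",im[:,:,::-1]);np.save("w2.npy",c)
for l in ("tester","ledge","seat"): print(l,[(round(d["conf"],2),[round(float(x)) for x in d["uv"]]) for d in tip_of("wrist",l)][:3])
z=im[100:300,220:430];cv2.imwrite("pics/w2z.png",cv2.resize(im[:,:,::-1][90:300,190:450],None,fx=3,fy=2.8))
E
```

```text
t: 3.62
tool_pos: [0.5164, -0.1951, 0.2488]
ee_rot: [[0.008, 0.079, 0.997], [0.009, 0.997, -0.079], [-1.0, 0.01, 0.007]]
wrist_force: [0.4, 0.5, 0.5]
grip_width: 0.0932
3.625 [ 0.5164023  -0.19511939  0.2488231 ] [[ 0.008  0.079  0.997]
 [ 0.009  0.997 -0.079]
 [-1.     0.01   0.007]]
tester [(0.82, [314, 209])]
ledge [(0.87, [314, 175])]
seat [(0.63, [314, 223])]
```

View pics/w2.png

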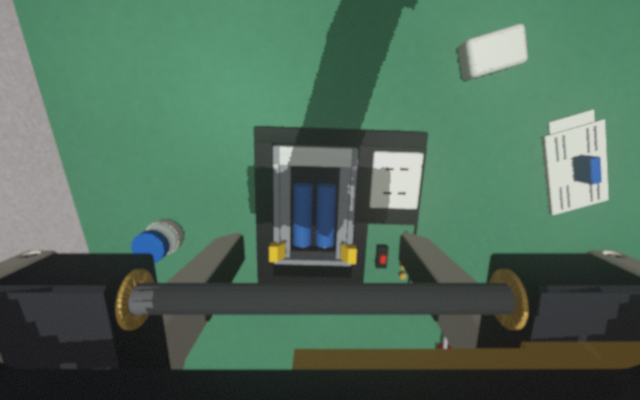

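The tester bay is at (314,205), with the ledge at the top (row 150–165), the yellow catches at (277,253) and (349,253), and two blue cells inside. Zooming in.

View pics/w2z.png

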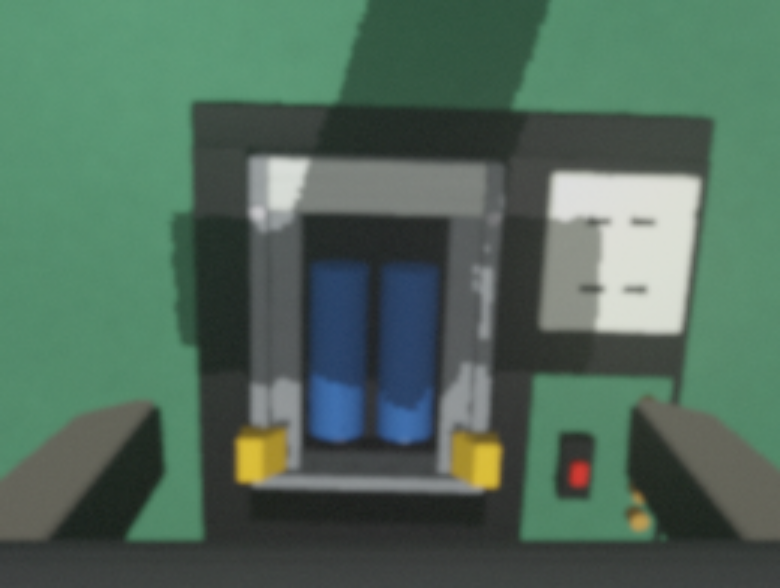

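```bash
cat > fitt.py <<'E'
from h import *
from scipy.optimize import least_squares
def fitt(c,pts,x0):
    # pts: (u,v,X,Y,Z, kind) kind 'f' frame(shift), 't' tester ; X or None for unconstrained along x
    def f(p):
        R=cv2.Rodrigues(np.array([0,0,p[2]]))[0];r=[]
        for u,v,X,Y,Z,k,ax in pts:
            P=R@np.array([X+(p[3]*1000 if k=='f' else 0),Y,Z])/1000+[p[0],p[1],0]
            w=onz(c,(u,v),Z/1000)
            d=(R.T@(w-P))*1000
            r+= [d[0]] if ax=='x' else [d[1]] if ax=='y' else [d[0],d[1]]
        return r
    r=least_squares(f,x0);return r.x,np.array(r.fun).round(1)
E
python3 - <<'E'
from fitt import *
c=np.load("w2.npy",allow_pickle=True).item()
Z=lambda a,b:(a/3-.3+190,b/2.8-.3+90)
P=[(*Z(193,103),-115,-75,50,'t','xy'),(*Z(713,118),-115,135,50,'t','xy'),
(*Z(303,230),0,-31,50,'f','y'),(*Z(302,440),0,-31,50,'f','y'),(*Z(447,230),0,31,50,'f','y'),(*Z(440,440),0,31,50,'f','y'),
(*Z(287,455),0,-35.5,60.5,'f','y'),(*Z(453,455),0,35.5,60.5,'f','y'),
(*Z(300,213),-61,-25,61.5,'f','x'),(*Z(450,217),-61,25,61.5,'f','x'),
(*Z(203,400),0,-75,50,'t','y')]
print(fitt(c,P,[.558,-.2,0,0]))
print(onz(c,Z(372,475),.058), onz(c,Z(372,490),.058))
E
```

```text
(array([ 0.56583884, -0.20664259, -0.10543828, -0.0101896 ]), array([-0.3,  1.4,  0.3, -1.4,  0.9,  0.5, -1.8, -0.6, -0.5, -0. , -0.1,
        0.1,  1.5]))
[ 0.61676729 -0.21126597  0.058     ] [ 0.62443417 -0.21191868  0.058     ]
```

Tester origin is about (0.566, -0.207), yaw -0.105, with the frame shifted about -10 mm along x (to be confirmed by feel). Going to grasp the cover.

```bash
python3 -m handwheel '[[2,51,0,0,0,0.041,100],[2,51,0,0,0,0.041,100],[2,51,0,0,0,0.041,100],[2,51,0,0,0,0.041,100],[2,51,0,0,0,0.041,100],[2,51,0,0,0,0.041,100],[2,51,0,0,0,0.041,100],[0,5,0,0,0,0,100]]';  python3 -m handwheel '[[0,0,-50,0,0,0,100],[0,0,-50,0,0,0,100],[0,0,0,0,0,0,100]]'
python3 - <<'E'
from h import *
s=get_state();print(s["t"],s["tool_pos"],s["ee_rot"].round(3))
c=calibration("wrist");im=camera("wrist");cv2.imwrite("pics/w3.png",im[:,:,::-1]);np.save("w3.npy",c)
E
```

```text
t: 4.82
tool_pos: [0.5252, 0.2022, 0.2506]
ee_rot: [[0.005, -0.253, 0.967], [0.022, 0.967, 0.253], [-1.0, 0.02, 0.011]]
wrist_force: [0.1, -0.7, 0.3]
grip_width: 0.0929
t: 5.2
tool_pos: [0.5237, 0.2054, 0.1504]
ee_rot: [[0.009, -0.26, 0.966], [0.023, 0.965, 0.26], [-1.0, 0.02, 0.015]]
wrist_force: [-0.1, 0.4, 0.9]
grip_width: 0.0928
5.2 [0.52373074 0.20543632 0.15036393] [[ 0.009 -0.26   0.966]
 [ 0.023  0.965  0.26 ]
 [-1.     0.02   0.015]]
```

View pics/w3.png

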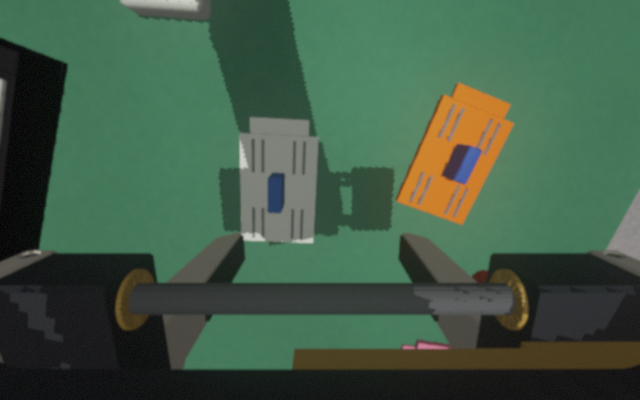

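The cover is at (278,190), to the left of the tool by about 42 mm. Refitting from this closer view.

```bash
python3 - <<'E'
from fitc import *
im=cv2.imread("pics/w3.png");cv2.imwrite("pics/w3z.png",cv2.resize(im[105:255,220:345],None,fx=4,fy=4,interpolation=cv2.INTER_CUBIC))
E
```

```text
(no output)
```

View pics/w3z.png

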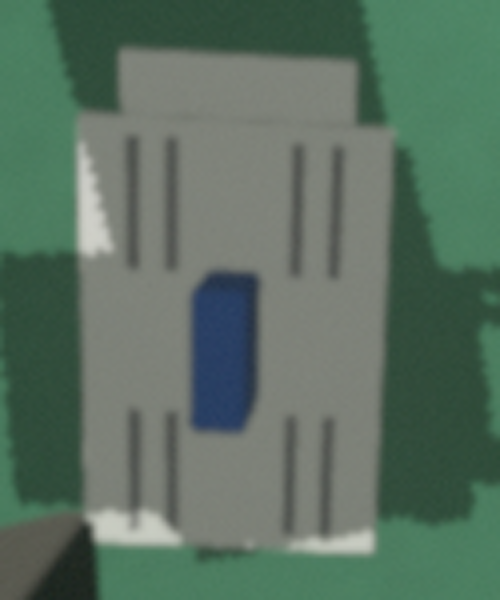

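```bash
python3 - <<'E'
from fitc import *
c=np.load("w3.npy",allow_pickle=True).item()
z=np.array([(78,113),(394,128),(375,552),(120,48),(358,60)],float)/4-.4+[220,105]
o=[(-56,-40,8),(-56,40,8),(60,40,8),(-72,-30,4),(-72,30,4)]
p=fit(c,o,z,[.53,.16,.2,0],True)[0];print(fit(c,o,z,[.53,.16,.2,0],True)); print(fit(c,o,z,[.53,.16,.2,0],False)[0])
s=get_state();T=s["tool_pos"];print((p[:2]-T[:2])*1000, "yawtool",np.arctan2(s["ee_rot"][1,2],s["ee_rot"][0,2]))
E
```

```text
(array([ 0.53256639,  0.16258827,  0.21425104, -0.00140803]), np.float64(0.19), [[-0.1, -0.2], [0.1, -0.0], [0.1, -0.1], [-0.0, 0.1], [-0.0, 0.2]])
[0.53243697 0.16270031 0.21422158]
[  6.9034307 -43.7187516] yawtool 0.2628614189767033
```

```bash
python3 -m handwheel '[[7,-42,-20,-0.022,0.01,-0.048,100],[0,0,-20,0,0,0,100],[0,0,-10,0,0,0,100],[0,0,0,0,0,0,100],[0,0,0,0,0,0,100]]'
```

```text
t: 5.88
tool_pos: [0.5403, 0.166, 0.1128]
ee_rot: [[0.025, -0.213, 0.977], [0.009, 0.977, 0.213], [-1.0, 0.003, 0.026]]
wrist_force: [-0.1, -0.1, -0.1]
grip_width: 0.0925
```

```bash
python3 -m handwheel '[[-8,-3,0,-0.01,0.024,0,100],[0,0,-20,0,0,0,100],[0,0,-20,0,0,0,100],[0,0,-10,0,0,0,100],[0,0,0,0,0,0,100]]'
```

```text
t: 6.5
tool_pos: [0.5327, 0.1643, 0.065]
ee_rot: [[0.002, -0.215, 0.977], [-0.0, 0.977, 0.215], [-1.0, -0.001, 0.002]]
wrist_force: [0.6, 0.7, -0.6]
grip_width: 0.0932
```

```bash
python3 -m handwheel '[[0,-1,-20,0,0,0,100],[0,0,-20,0,0,0,100],[0,0,-8,0,0,0,100],[0,0,0,0,0,0,100],[0,0,0,0,0,0,100]]'
```

```text
t: 7.12
tool_pos: [0.5359, 0.1646, 0.02]
ee_rot: [[0.01, -0.215, 0.977], [0.002, 0.977, 0.215], [-1.0, 0.0, 0.01]]
wrist_force: [0.1, -0.0, 0.4]
grip_width: 0.093
```

```bash
python3 -m handwheel '[[-3,-2,-7,0,0.01,0,100],[0,0,0,0,0,0,100]]'
```

```text
t: 7.38
tool_pos: [0.5333, 0.1625, 0.0137]
ee_rot: [[0.001, -0.215, 0.977], [0.003, 0.977, 0.215], [-1.0, 0.002, 0.001]]
wrist_force: [-0.2, -0.2, -0.4]
grip_width: 0.0931
```

```bash
python3 -m handwheel '[[-1,0,-1,0,0,0,0],[0,0,0,0,0,0,0],[0,0,0,0,0,0,0],[0,0,0,0,0,0,0],[0,0,0,0,0,0,0],[0,0,0,0,0,0,0]]' 30
```

```text
t: 8.12
tool_pos: [0.5325, 0.1627, 0.0129]
ee_rot: [[0.001, -0.215, 0.977], [0.003, 0.977, 0.215], [-1.0, 0.003, 0.002]]
wrist_force: [1.0, -0.4, -0.6]
grip_width: 0.0374
```

```bash
python3 -m handwheel '[[0,0,0,0,0,0,0],[0,0,0,0,0,0,0],[0,0,0,0,0,0,0],[0,0,0,0,0,0,0]]' 30
```

```text
t: 8.62
tool_pos: [0.5325, 0.1627, 0.013]
ee_rot: [[0.001, -0.215, 0.977], [0.003, 0.977, 0.215], [-1.0, 0.003, 0.002]]
wrist_force: [0.3, 0.0, 0.0]
grip_width: 0.0137
```

```bash
python3 -m handwheel '[[0,0,30,0,0,0,0],[0,0,50,0,0,0,0],[0,0,50,0,0,0,0],[0,-30,30,0,0,-0.04,0],[2,-45,0,0,0,-0.045,0],[2,-45,0,0,0,-0.045,0],[2,-45,0,0,0,-0.045,0],[2,-45,0,0,0,-0.045,0]]' 30;python3 -m handwheel '[[2,-45,0,0,0,-0.045,0],[2,-40,0,0,0,-0.04,0],[2,-25,0,0,0,0,0],[0,0,0,0,0,0,0],[0,0,0,0,0,0,0]]' 30
```

```text
t: 9.62
tool_pos: [0.5359, -0.0481, 0.1751]
ee_rot: [[-0.004, -0.002, 1.0], [0.005, 1.0, 0.002], [-1.0, 0.005, -0.004]]
wrist_force: [0.5, -0.9, -1.8]
grip_width: 0.0137
t: 10.25
tool_pos: [0.5381, -0.1647, 0.1725]
ee_rot: [[-0.01, 0.093, 0.996], [0.006, 0.996, -0.093], [-1.0, 0.005, -0.011]]
wrist_force: [-0.3, -0.6, -2.5]
grip_width: 0.0137
```

```bash
cat > plan.py <<'E'
from h import *
from scipy.spatial.transform import Rotation as Ro
import sys,json,os
P=json.load(open("tp.json")) # tester x,y,yaw
G=np.array([0,0,13.0])
def Rt(): return Ro.from_euler('z',P[2]).as_matrix()
def state():
    s=get_state();Rw=s["ee_rot"];Rc=np.column_stack([Rw[:,2],Rw[:,1],-Rw[:,0]])
    o=s["tool_pos"]*1000-Rc@G; T=Rt().T
    to=T@(o-np.array([P[0],P[1],0])*1000); Rl=T@Rc
    lip=to+Rl@np.array([-72,0,2]); return s,to,Rl,lip,Rc
def show():
    s,to,Rl,lip,Rc=state()
    print("t %.2f cover"%s["t"],to.round(1),"lip",lip.round(1),"tilt %.3f roll %.3f yaw %.3f"%(np.arcsin(Rl[2,0]),np.arcsin(Rl[2,1]),np.arctan2(Rl[1,0],Rl[0,0])),"F(tester)",(Rt().T@s["wrist_force"]).round(1),"w",round(s["grip_width"]*1000,1))
def goto(lipt,th,yaw=0):
    s,to,Rl,lip,Rc=state()
    Rn=Ro.from_euler('z',yaw).as_matrix()@Ro.from_euler('y',-th).as_matrix()
    on=np.array(lipt)-Rn@np.array([-72,0,2]); Tn=Rt()@(on+Rn@G)+np.array([P[0],P[1],0])*1000
    Rcn=Rt()@Rn; rv=Ro.from_matrix(Rcn@Rc.T).as_rotvec()
    print("delta",(Tn-s["tool_pos"]*1000).round(1),"rot",rv.round(3))
show()
if len(sys.argv)>1:
    a=[float(v) for v in sys.argv[1:]]; goto(a[:3],a[3],a[4] if len(a)>4 else 0)
E
echo '[0.5658,-0.2066,-0.105]'>tp.json; python3 plan.py -55 0 90 0.3
```

```text
t 10.25 cover [-32.1  38.8 159.5] lip [-104.1   37.9  162.3] tilt -0.011 roll 0.005 yaw 0.012 F(tester) [-0.3 -0.6 -2.5] w 13.7
delta [ 38.2 -43.  -50.7] rot [-0.036 -0.309 -0.013]
```

```bash
python3 -m handwheel '[[13,-14,0,-0.01,-0.1,-0.004,0],[12,-14,-10,-0.01,-0.1,-0.004,0],[10,-12,-10,-0.01,-0.1,-0.004,0],[0,0,0,0,0,0,0],[0,0,0,0,0,0,0]]' 30
python3 plan.py -55 0 90 0.3
python3 - <<'E'
from h import *
c=calibration("wrist");im=camera("wrist");cv2.imwrite("pics/w4.png",im[:,:,::-1]);np.save("w4.npy",c)
im=camera("side");cv2.imwrite("pics/s4.png",im[:,:,::-1][100:250,270:470]);
im=cv2.imread("pics/s4.png");cv2.imwrite("pics/s4.png",cv2.resize(im,None,fx=3.5,fy=3.5))
E
```

```text
t: 10.88
tool_pos: [0.5751, -0.1929, 0.1519]
ee_rot: [[0.29, 0.087, 0.953], [-0.016, 0.996, -0.086], [-0.957, 0.01, 0.291]]
wrist_force: [0.7, 0.7, -0.7]
grip_width: 0.0134
t 10.88 cover [ 11.6  14.8 139.4] lip [-57.9  13.8 120.4] tilt 0.295 roll 0.010 yaw 0.015 F(tester) [ 0.6  0.8 -0.7] w 13.4
delta [  1.2 -14.8 -30.1] rot [-0.01  -0.004 -0.018]
```

View pics/w4.png

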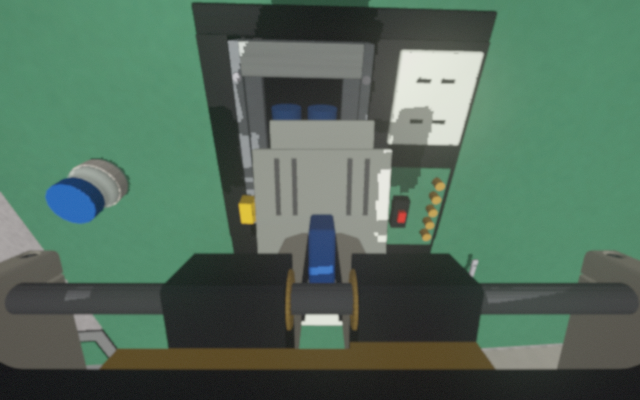

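View pics/s4.png

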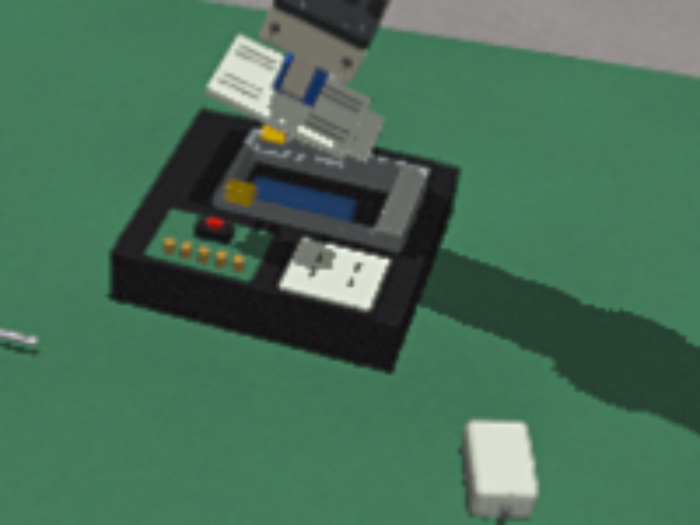

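The held cover's lip is at (271..373, row 121) and the ledge's edge is at row 77, with both walls visible. The side view shows the cover tilted, lip-end down. Zooming to refine.

```bash
python3 - <<'E'
from h import *
im=cv2.imread("pics/w4.png");cv2.imwrite("pics/w4z.png",cv2.resize(im[0:180,190:510],None,fx=2.5,fy=3,interpolation=cv2.INTER_CUBIC))
E
```

```text
(no output)
```

View pics/w4z.png

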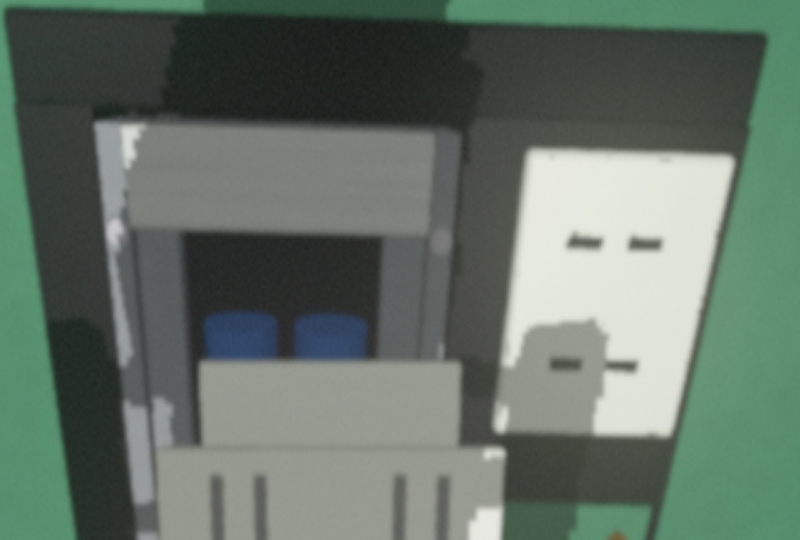

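```bash
python3 - <<'E'
from fitt import *
c=np.load("w4.npy",allow_pickle=True).item();print(c["extrinsics"][:3,3])
Z=lambda a,b:(a/2.5-.3+190,b/3-.3)
P=[(*Z(6,10),-115,-75,50,'t','xy'),(*Z(766,35),-115,135,50,'t','xy'),
(*Z(186,250),0,-31,50,'f','y'),(*Z(192,430),0,-31,50,'f','y'),(*Z(382,250),0,31,50,'f','y'),(*Z(377,350),0,31,50,'f','y'),
(*Z(131,228),-61,-43,61.5,'f','xy'),(*Z(430,236),-61,43,61.5,'f','xy'),
(*Z(48,320),0,-75,50,'t','y'),(*Z(703,325),0,135,50,'t','y')]
print(fitt(c,P,[.565,-.2066,-.1,-.01]))
print(fitt(c,P[2:8],[.565,-.2066,-.1,-.01]))
# predicted cover points
import sys; sys.argv=["x"]
import plan
s,to,Rl,lip,Rc=plan.state()
o=s["tool_pos"]*1000-Rc@plan.G
X=[(-72,-30,4),(-72,30,4),(-72,-30,0),(-72,30,0),(-56,-40,8),(-56,40,8)]
pr=proj(c,[(o+Rc@np.array(x))/1000 for x in X]);print(((pr+.3-[190,0])*[2.5,3]).round(0).tolist())
E
```

```text
[ 0.46184505 -0.18469729  0.2907034 ]
(array([ 0.56578303, -0.20691863, -0.10865709, -0.01098851]), array([-0. ,  1.4,  0. , -2. ,  1.7, -0. , -0.7, -0.8, -0. ,  0.3,  0. ,
        0.1,  0.9, -0.9]))
(array([ 0.8139759 , -0.23535973, -0.11343406, -0.26080564]), array([ 1.6,  0.1, -0.8, -0.8,  0.2,  0.1, -0.2, -0.1]))
t 10.97 cover [ 11.7  14.4 139.5] lip [-57.7  13.3 120.4] tilt 0.295 roll 0.009 yaw 0.015 F(tester) [-0.1  0.  -1.5] w 13.9
[[196.0, 362.0], [460.0, 362.0], [199.0, 362.0], [457.0, 362.0], [152.0, 449.0], [504.0, 449.0]]
```

```bash
echo '[0.5658,-0.2069,-0.109]'>tp.json; python3 plan.py -58 -0.4 75 0.3
```

```text
t 10.97 cover [ 11.7  14.7 139.5] lip [-57.8  13.4 120.4] tilt 0.295 roll 0.009 yaw 0.019 F(tester) [-0.1  0.  -1.5] w 13.9
delta [ -2.  -14.8 -45.1] rot [-0.01  -0.004 -0.021]
```

```bash
python3 -m handwheel '[[-1,-7,-15,-0.005,-0.002,-0.01,0],[-1,-6,-15,-0.005,-0.002,-0.01,0],[0,0,-12,0,0,0,0],[0,0,0,0,0,0,0],[0,0,0,0,0,0,0]]' 30
python3 plan.py -58 -0.4 65 0.3
```

```text
t: 11.6
tool_pos: [0.5775, -0.2032, 0.1115]
ee_rot: [[0.298, 0.101, 0.949], [-0.031, 0.995, -0.097], [-0.954, -0.0, 0.3]]
wrist_force: [0.5, 0.4, -1.7]
grip_width: 0.0137
t 11.60 cover [15.2  5.  99.1] lip [-54.1   4.4  79.4] tilt 0.305 roll -0.000 yaw 0.008 F(tester) [ 0.4  0.4 -1.7] w 13.7
delta [ -4.3  -4.9 -14.7] rot [ 0.001  0.005 -0.008]
```

```bash
python3 -m handwheel '[[-5,-5,-7,0.001,0.005,-0.008,0],[-1,0,-7,0,0,0,0],[0,0,0,0,0,0,0],[0,0,0,0,0,0,0]]' 30
python3 plan.py -58 -0.4 55 0.3
python3 - <<'E'
from h import *
c=calibration("wrist");im=camera("wrist");cv2.imwrite("pics/w5.png",im[:,:,::-1]);np.save("w5.npy",c)
im=cv2.imread("pics/w5.png");cv2.imwrite("pics/w5z.png",cv2.resize(im[0:180,190:510],None,fx=2.5,fy=3,interpolation=cv2.INTER_CUBIC))
E
```

```text
t: 12.1
tool_pos: [0.5716, -0.2088, 0.0975]
ee_rot: [[0.294, 0.11, 0.949], [-0.033, 0.994, -0.105], [-0.955, -0.0, 0.296]]
wrist_force: [0.7, -0.3, -1.6]
grip_width: 0.0137
t 12.10 cover [ 9.8 -1.3 85.1] lip [-59.5  -1.2  65.7] tilt 0.301 roll -0.000 yaw -0.001 F(tester) [ 0.7 -0.3 -1.6] w 13.7
delta [  1.6   0.7 -10.7] rot [0.    0.001 0.001]
```

View pics/w5z.png

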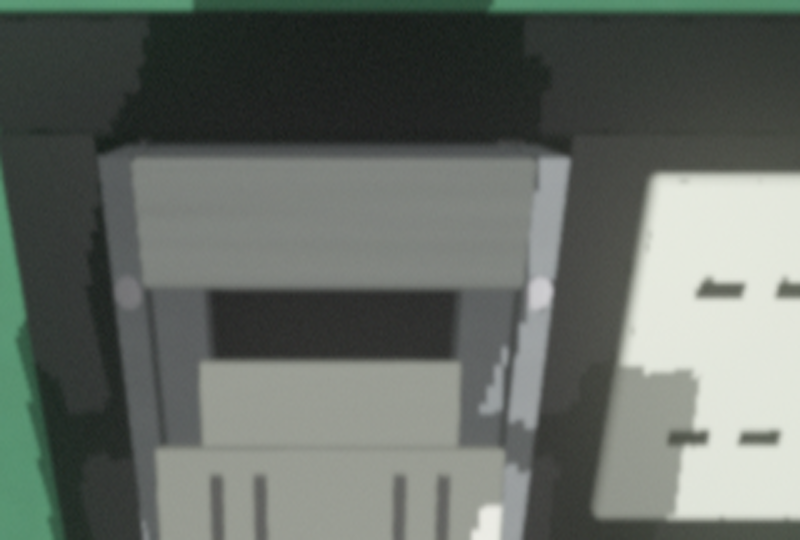

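Lip is centred at 330 and the frame at about 335 (zoomed), so the lip sits about 1.2 mm to -y. That matches the estimate, so I'll correct to y=0.

```bash
python3 - <<'E'
import sys; sys.argv=["x"]
from h import *; import plan
c=np.load("w5.npy",allow_pickle=True).item()
Z=lambda a,b:(a/2.5-.3+190,b/3-.3)
for a,b,z in [(145,287,61.5),(525,289,61.5),(212,300,50),(212,340,50),(457,300,50),(455,350,50)]:
    w=onz(c,Z(a,b),z/1000);print((plan.Rt().T@(w-[plan.P[0],plan.P[1],0])*1000).round(1))
E
python3 -m handwheel '[[1,1,-6,0,0.001,0.001,0],[0,0,-5,0,0,0,0],[0,0,0,0,0,0,0]]' 30
python3 plan.py -59 0.1 49.2 0.3
```

```text
t 12.15 cover [ 9.7 -1.2 85.1] lip [-59.6  -1.1  65.7] tilt 0.300 roll -0.000 yaw -0.001 F(tester) [-0.3  0.6 -2.4] w 13.9
[-72.3 -42.8  61.5]
[-71.9  42.8  61.5]
[-67.4 -29.7  50. ]
[-59.4 -30.4  50. ]
[-67.3  29.6  50. ]
[-57.3  30.   50. ]
t: 12.52
tool_pos: [0.5728, -0.2074, 0.0859]
ee_rot: [[0.294, 0.108, 0.95], [-0.032, 0.994, -0.103], [-0.955, -0.0, 0.295]]
wrist_force: [0.2, 0.3, -2.0]
grip_width: 0.0138
t 12.53 cover [10.9  0.2 73.4] lip [-58.5   0.2  54.1] tilt 0.300 roll -0.000 yaw 0.001 F(tester) [ 0.2  0.3 -2. ] w 13.8
delta [-0.5 -0.1 -4.9] rot [ 0. -0. -0.]
```

```bash
python3 -m handwheel '[[0,0,-2.5,0,0,0,0],[0,0,-2,0,0,0,0],[0,0,0,0,0,0,0]]' 30
python3 plan.py -66 0.1 49.2 0.3
```

```text
t: 12.9
tool_pos: [0.5729, -0.2075, 0.081]
ee_rot: [[0.294, 0.108, 0.95], [-0.032, 0.994, -0.103], [-0.955, -0.0, 0.295]]
wrist_force: [-0.2, 0.1, -1.2]
grip_width: 0.0138
t 12.90 cover [11.   0.2 68.6] lip [-58.4   0.2  49.3] tilt 0.300 roll -0.000 yaw 0.001 F(tester) [-0.2  0.  -1.2] w 13.8
delta [-7.6  0.7 -0.1] rot [ 0. -0. -0.]
```

```bash
python3 -m handwheel '[[-3,0.3,0,0,0,0,0],[-3,0.3,0,0,0,0,0],[-3,0.3,0,0,0,0,0],[0,0,0,0,0,0,0]]' 30
python3 plan.py -73 0.1 49.2 0.3
```

```text
t: 13.4
tool_pos: [0.5631, -0.2067, 0.0813]
ee_rot: [[0.294, 0.109, 0.95], [-0.033, 0.994, -0.104], [-0.955, -0.0, 0.296]]
wrist_force: [1.0, 0.4, -1.5]
grip_width: 0.0138
t 13.40 cover [ 1.2 -0.1 68.9] lip [-68.2  -0.1  49.5] tilt 0.300 roll -0.000 yaw 0.000 F(tester) [ 1.   0.5 -1.5] w 13.8
delta [-4.8  0.7 -0.3] rot [ 0.  0. -0.]
```

```bash
python3 -m handwheel '[[-2.5,0.3,-0.2,0,0,0,0],[-2.5,0.3,-0.1,0,0,0,0],[0,0,0,0,0,0,0]]' 30
python3 plan.py -77 0.1 49.2 0.3
python3 -m handwheel '[[-2,0.2,-0.2,0,0,0,0],[-2,0.2,-0.1,0,0,0,0],[0,0,0,0,0,0,0]]' 30
python3 plan.py -80 0.1 49.2 0.3
python3 - <<'E'
from h import *
im=camera("wrist");im=im[:,:,::-1];cv2.imwrite("pics/w6z.png",cv2.resize(im[0:180,190:510],None,fx=2.5,fy=3,interpolation=cv2.INTER_CUBIC))
E
```

```text
t: 13.78
tool_pos: [0.5579, -0.206, 0.0811]
ee_rot: [[0.294, 0.109, 0.95], [-0.033, 0.994, -0.104], [-0.955, -0.0, 0.296]]
wrist_force: [0.7, -0.1, -1.6]
grip_width: 0.0138
t 13.78 cover [-4.1  0.  68.7] lip [-73.5  -0.   49.3] tilt 0.300 roll -0.000 yaw 0.000 F(tester) [ 0.7 -0.  -1.6] w 13.8
delta [-3.5  0.5 -0.1] rot [ 0.001  0.    -0.   ]
t: 14.15
tool_pos: [0.5537, -0.2056, 0.0808]
ee_rot: [[0.294, 0.109, 0.95], [-0.033, 0.994, -0.104], [-0.955, -0.001, 0.296]]
wrist_force: [0.3, 0.3, -1.7]
grip_width: 0.0137
t 14.15 cover [-8.3 -0.1 68.4] lip [-77.7  -0.1  49. ] tilt 0.301 roll -0.001 yaw 0.000 F(tester) [ 0.3  0.3 -1.7] w 13.7
delta [-2.3  0.4  0.2] rot [ 0.001  0.    -0.   ]
```

View pics/w6z.png

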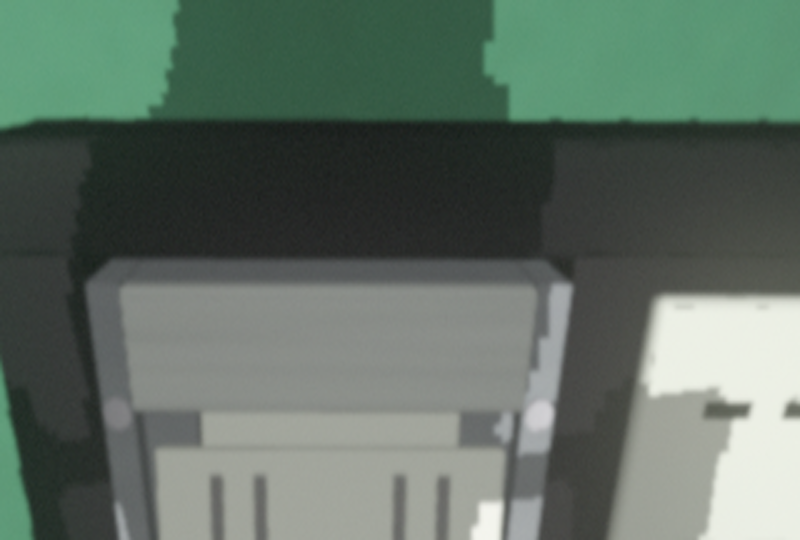

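The lip is visibly under the ledge (ledge edge at row 412 covers it). Feeling onward for the back wall.

```bash
python3 -m handwheel '[[-1.5,0.2,0.1,0,0,0,0],[-1.5,0.2,0,0,0,0,0],[0,0,0,0,0,0,0]]' 30
python3 plan.py -82 0.1 49.2 0.3
python3 -m handwheel '[[-1.5,0.2,0.1,0,0,0,0],[0,0,0,0,0,0,0]]' 30
python3 plan.py -82.5 0.1 49.2 0.3
```

```text
t: 14.58
tool_pos: [0.5507, -0.2052, 0.081]
ee_rot: [[0.295, 0.108, 0.949], [-0.033, 0.994, -0.103], [-0.955, -0.001, 0.296]]
wrist_force: [0.2, 0.3, -1.4]
grip_width: 0.0141
t 14.57 cover [-11.3   0.1  68.6] lip [-80.7   0.   49.1] tilt 0.301 roll -0.001 yaw 0.001 F(tester) [ 0.2  0.4 -1.4] w 14.1
delta [-1.3  0.2  0. ] rot [ 0.001  0.001 -0.   ]
t: 14.82
tool_pos: [0.5492, -0.205, 0.0811]
ee_rot: [[0.295, 0.108, 0.949], [-0.033, 0.994, -0.103], [-0.955, -0.001, 0.296]]
wrist_force: [0.5, 0.1, -2.2]
grip_width: 0.0135
t 14.82 cover [-12.9   0.1  68.7] lip [-82.3   0.   49.3] tilt 0.301 roll -0.001 yaw 0.001 F(tester) [ 0.5  0.2 -2.2] w 13.5
delta [-0.2  0.  -0.1] rot [ 0.001  0.001 -0.   ]
```

```bash
python3 -m handwheel '[[-1.2,0.1,0,0,0,0,0],[0,0,0,0,0,0,0]]' 30
python3 plan.py -83.5 0.1 49.2 0.3
python3 -m handwheel '[[-1,0.1,0,0,0,0,0],[0,0,0,0,0,0,0]]' 30
python3 plan.py -84 0.1 49.2 0.3
```

```text
t: 15.08
tool_pos: [0.5487, -0.205, 0.0815]
ee_rot: [[0.296, 0.108, 0.949], [-0.033, 0.994, -0.103], [-0.955, -0.001, 0.298]]
wrist_force: [0.1, 0.1, -1.4]
grip_width: 0.0137
t 15.07 cover [-13.3   0.   69.1] lip [-82.6  -0.   49.5] tilt 0.303 roll -0.001 yaw 0.001 F(tester) [ 0.1  0.1 -1.4] w 13.7
delta [-0.8  0.1 -0.5] rot [ 0.001  0.003 -0.   ]
t: 15.32
tool_pos: [0.5486, -0.205, 0.0818]
ee_rot: [[0.298, 0.108, 0.948], [-0.034, 0.994, -0.103], [-0.954, -0.001, 0.3]]
wrist_force: [0.1, -0.5, -2.0]
grip_width: 0.014
t 15.32 cover [-13.4  -0.   69.4] lip [-82.7  -0.1  49.7] tilt 0.305 roll -0.001 yaw 0.001 F(tester) [ 0.2 -0.5 -2. ] w 14.0
delta [-1.2  0.2 -0.8] rot [ 0.002  0.005 -0.   ]
```

Motion stalls at lip x≈-82.7, the expected slot back for the -10 mm shift, so the lip is fully hooked. Now swinging down about the lip.

```bash
python3 plan.py -82.7 0.1 50.2 0.22
```

```text
t 15.32 cover [-13.4  -0.   69.4] lip [-82.7  -0.1  49.7] tilt 0.305 roll -0.001 yaw 0.001 F(tester) [ 0.2 -0.5 -2. ] w 14.0
delta [ 2.5 -0.2 -5.2] rot [ 0.01   0.084 -0.001]
```

```bash
python3 -m handwheel '[[1.2,-0.1,-2.5,0.005,0.042,0,0],[1,-0.1,-2.5,0.005,0.04,0,0],[0,0,0,0,0,0,0]]' 30;  python3 plan.py -82.8 0.1 50.7 0.18
```

```text
t: 15.7
tool_pos: [0.5513, -0.2054, 0.077]
ee_rot: [[0.218, 0.108, 0.97], [-0.024, 0.994, -0.106], [-0.976, -0.0, 0.219]]
wrist_force: [0.7, -0.1, -1.0]
grip_width: 0.0138
t 15.70 cover [-11.8  -0.   64.3] lip [-82.4  -0.1  50.5] tilt 0.221 roll -0.000 yaw 0.001 F(tester) [ 0.7  0.  -1. ] w 13.8
delta [ 0.7  0.1 -2.6] rot [ 0.005  0.041 -0.001]
```

```bash
python3 -m handwheel '[[0.3,0.1,-1.4,0.003,0.02,0,0],[0.3,0.1,-1.3,0.003,0.02,0,0],[0,0,0,0,0,0,0]]' 30;  python3 plan.py -82.8 0.1 51 0.15
```

```text
t: 16.08
tool_pos: [0.5519, -0.2055, 0.0743]
ee_rot: [[0.178, 0.109, 0.978], [-0.018, 0.994, -0.107], [-0.984, 0.001, 0.179]]
wrist_force: [1.1, 0.3, -1.1]
grip_width: 0.0141
t 16.07 cover [-11.7  -0.1  61.5] lip [-82.9  -0.1  50.6] tilt 0.180 roll 0.001 yaw -0.000 F(tester) [ 1.1  0.4 -1.1] w 14.1
delta [ 0.8  0.1 -1.7] rot [0.002 0.03  0.   ]
```

```bash
python3 -m handwheel '[[0.2,0,-0.9,0.002,0.015,0,0],[0.2,0,-0.9,0.002,0.015,0,0],[0,0,0,0,0,0,0]]' 30;  python3 plan.py -82.8 0.1 51.2 0.13
```

```text
t: 16.45
tool_pos: [0.5524, -0.2057, 0.0729]
ee_rot: [[0.147, 0.109, 0.983], [-0.015, 0.994, -0.108], [-0.989, 0.002, 0.148]]
wrist_force: [1.5, -0.1, -1.3]
grip_width: 0.0136
t 16.45 cover [-11.5  -0.2  60.1] lip [-83.   -0.2  51.4] tilt 0.149 roll 0.002 yaw -0.001 F(tester) [ 1.5  0.1 -1.3] w 13.6
delta [ 0.6  0.3 -1.5] rot [0.    0.019 0.   ]
```

```bash
python3 -m handwheel '[[0,0,0,0,0,0,40],[0,0,0,0,0,0,40],[0,0,0,0,0,0,40],[0,0,0,0,0,0,40]]'; python3 - <<'E'
from h import *
im=camera("wrist");cv2.imwrite("pics/w7.png",im[:,:,::-1])
im=camera("side")[:,:,::-1];cv2.imwrite("pics/s7.png",cv2.resize(im[100:250,270:470],None,fx=3.5,fy=3.5))
E
```

```text
t: 16.95
tool_pos: [0.5511, -0.2056, 0.0728]
ee_rot: [[0.145, 0.109, 0.983], [-0.014, 0.994, -0.109], [-0.989, 0.002, 0.146]]
wrist_force: [-0.3, 0.6, -0.5]
grip_width: 0.0372
```

View pics/w7.png

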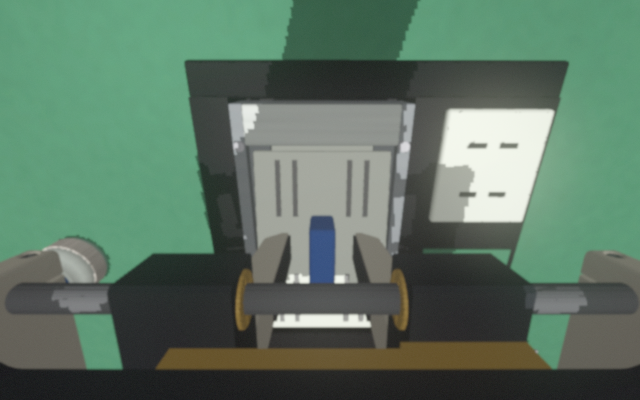

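View pics/s7.png

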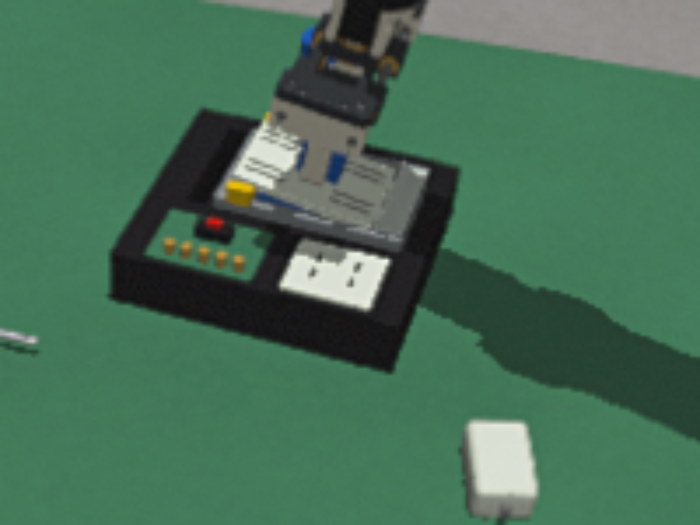

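Released. The cover rests hooked, with the plate front just below the ledge and the catches still out. Retreating, levelling, closing the fingers, and moving over the press point.

```bash
python3 -m handwheel '[[-2,0,15,0,0,0,40],[-3,0,20,0,0,0,40],[0,0,10,0.01,0.07,0,40],[10,0,5,0.01,0.07,0,0],[20,-2,0,0,0,0,0],[10,-1,0,0,0,0,0],[0,0,0,0,0,0,0]]' 20; python3 - <<'E'
from h import *
im=camera("wrist");cv2.imwrite("pics/w8.png",im[:,:,::-1]);print(get_state()["t"])
E
```

```text
t: 17.92
tool_pos: [0.5863, -0.2093, 0.1308]
ee_rot: [[0.005, 0.112, 0.994], [0.005, 0.994, -0.112], [-1.0, 0.005, 0.004]]
wrist_force: [0.2, 0.5, -0.2]
grip_width: 0.0024
17.975
```

View pics/w8.png

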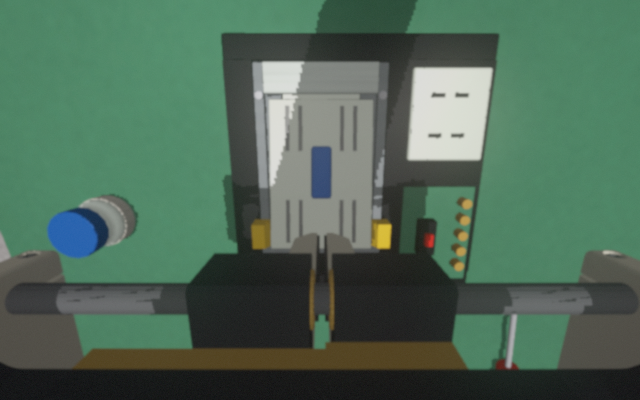

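The cover is straight between the walls, with catches at (261,235) and (381,235). Going down to press.

```bash
python3 -m handwheel '[[6,-0.7,-15,0,0,0,0],[3,-0.3,-15,0,0.004,0,0],[0,0,-10,0,0,0,0],[0,0,0,0,0,0,0],[0,0,0,0,0,0,0]]' 20
```

```text
t: 18.6
tool_pos: [0.5922, -0.2104, 0.0864]
ee_rot: [[-0.005, 0.113, 0.994], [0.006, 0.994, -0.113], [-1.0, 0.006, -0.006]]
wrist_force: [-0.6, 1.1, 0.2]
grip_width: 0.0005
```

```bash
python3 -m handwheel '[[2,0,-4,0,0,0,0],[0,0,-4,0,0,0,0],[0,0,0,0,0,0,0]]'; python3 -m handwheel '[[0,0,-2.5,0,0,0,0],[0,0,-2.5,0,0,0,0],[0,0,0,0,0,0,0]]'
```

```text
t: 18.98
tool_pos: [0.5948, -0.2106, 0.0787]
ee_rot: [[-0.003, 0.113, 0.994], [0.006, 0.994, -0.113], [-1.0, 0.005, -0.004]]
wrist_force: [0.2, 0.5, -0.2]
grip_width: 0.0006
t: 19.35
tool_pos: [0.5955, -0.2108, 0.0742]
ee_rot: [[-0.002, 0.113, 0.994], [0.005, 0.994, -0.113], [-1.0, 0.005, -0.002]]
wrist_force: [-0.4, 0.0, 0.9]
grip_width: 0.0001
```

```bash
for i in 1 2 3; do python3 -m handwheel '[[0,0,-2,0,0,0,0]]'; done
```

```text
t: 19.48
tool_pos: [0.5957, -0.2109, 0.0726]
ee_rot: [[-0.001, 0.113, 0.994], [0.005, 0.994, -0.113], [-1.0, 0.005, -0.001]]
wrist_force: [0.8, -0.1, 1.6]
grip_width: 0.0004
t: 19.6
tool_pos: [0.5961, -0.211, 0.0709]
ee_rot: [[0.0, 0.113, 0.994], [0.005, 0.994, -0.113], [-1.0, 0.005, -0.0]]
wrist_force: [-0.0, -0.4, 2.4]
grip_width: 0.0006
t: 19.73
tool_pos: [0.5959, -0.2109, 0.0685]
ee_rot: [[-0.0, 0.113, 0.994], [0.005, 0.994, -0.113], [-1.0, 0.005, -0.001]]
wrist_force: [0.1, 0.6, 0.1]
grip_width: 0.0002
```

```bash
for i in 1 2 3; do python3 -m handwheel '[[0,0,-2,0,0,0,0]]'|egrep 'pos|force'; done
```

```text
tool_pos: [0.5957, -0.2109, 0.0661]
wrist_force: [-1.1, 0.1, 0.2]
tool_pos: [0.5955, -0.2108, 0.0636]
wrist_force: [0.4, -0.2, 0.9]
tool_pos: [0.5954, -0.2108, 0.0613]
wrist_force: [-0.3, 0.4, 0.8]
```

```bash
for i in 1 2 3; do python3 -m handwheel '[[0,0,-1.5,0,0,0,0]]'|egrep 'pos|force'; done
```

```text
tool_pos: [0.5954, -0.2108, 0.0596]
wrist_force: [-0.5, -0.5, -1.0]
tool_pos: [0.5952, -0.2107, 0.0584]
wrist_force: [-2.1, 1.3, 8.4]
tool_pos: [0.5953, -0.2108, 0.0583]
wrist_force: [-3.2, 2.1, 12.0]
```

Home at z≈58.4 mm, with a firm stop at 12 N. Backing off and looking.

```bash
python3 -m handwheel '[[0,0,8,0,0,0,0],[0,0,25,0,0,0,0],[-10,0,35,0,0,0,0],[-20,0,30,0,0,0,0],[-20,0,20,0,0,0,0],[0,0,0,0,0,0,0]]'; python3 - <<'E'
from h import *
c=calibration("wrist");np.save("w9.npy",c)
im=camera("wrist")[:,:,::-1];cv2.imwrite("pics/w9.png",im);cv2.imwrite("pics/w9z.png",cv2.resize(im[90:290,200:440],None,fx=3,fy=3,interpolation=cv2.INTER_CUBIC))
im=camera("side")[:,:,::-1];cv2.imwrite("pics/s9.png",cv2.resize(im[115:215,290:410],None,fx=6,fy=6,interpolation=cv2.INTER_CUBIC))
E
```

```text
t: 21.22
tool_pos: [0.5439, -0.2107, 0.1803]
ee_rot: [[-0.001, 0.113, 0.994], [0.005, 0.994, -0.113], [-1.0, 0.005, -0.002]]
wrist_force: [-0.2, -0.1, -0.3]
grip_width: 0.0004
```

View pics/w9z.png

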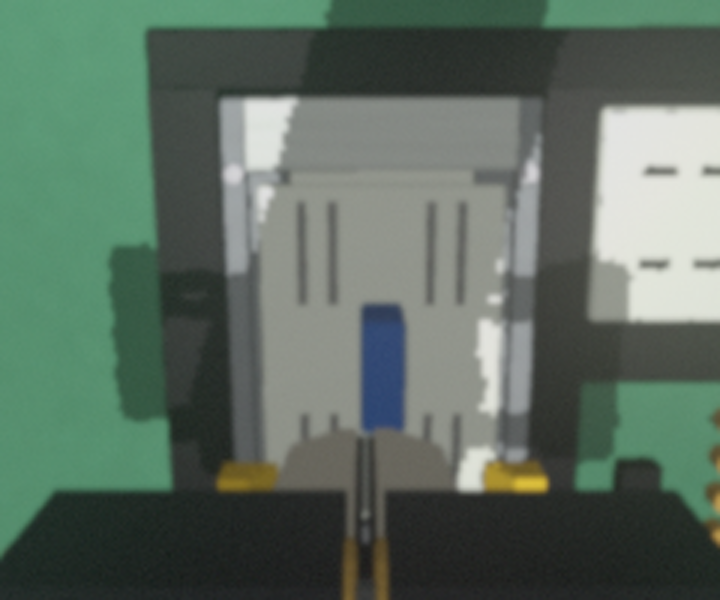

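View pics/s9.png

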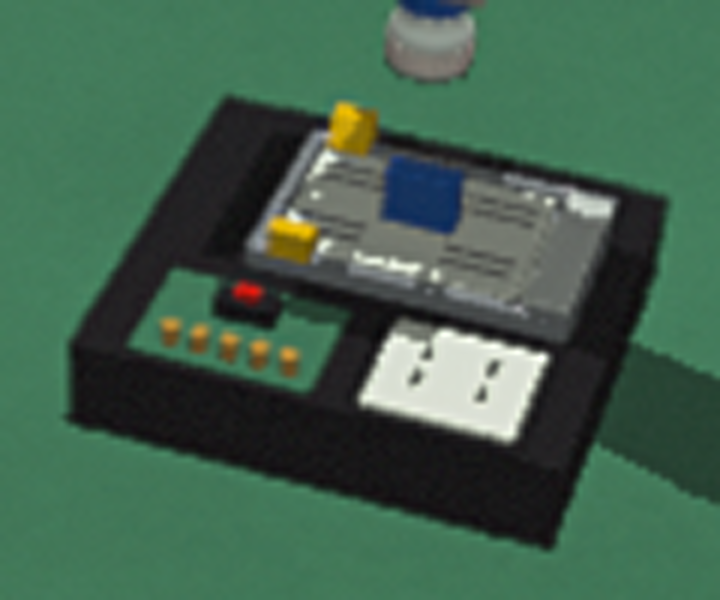

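The cover looks flat in the bay, with both catches over its edge. One clearer look at the catches.

```bash
python3 -m handwheel '[[10,0,20,0,0,0,0],[30,0,20,0,0,0,0],[20,0,10,0,0,0,0],[0,0,0,0,0,0,0],[0,0,0,0,0,0,0]]'; python3 - <<'E'
from h import *
c=calibration("wrist");np.save("w10.npy",c)
im=camera("wrist")[:,:,::-1];cv2.imwrite("pics/w10z.png",cv2.resize(im[60:260,200:440],None,fx=3,fy=3,interpolation=cv2.INTER_CUBIC))
for l in ("catch_left","cover"):
  print(l,[(round(d["conf"],2),[round(float(x)) for x in d["box"]]) for d in boxes_of("wrist",l)][:3])
E
```

```text
t: 21.95
tool_pos: [0.6056, -0.2069, 0.221]
ee_rot: [[-0.016, 0.109, 0.994], [0.012, 0.994, -0.109], [-1.0, 0.01, -0.017]]
wrist_force: [0.3, -0.1, -0.7]
grip_width: 0.0005
catch_left [(0.68, [357, 193, 20, 19]), (0.64, [315, 143, 78, 115])]
cover [(0.6, [316, 143, 77, 115]), (0.29, [140, 187, 64, 46])]
```

View pics/w10z.png

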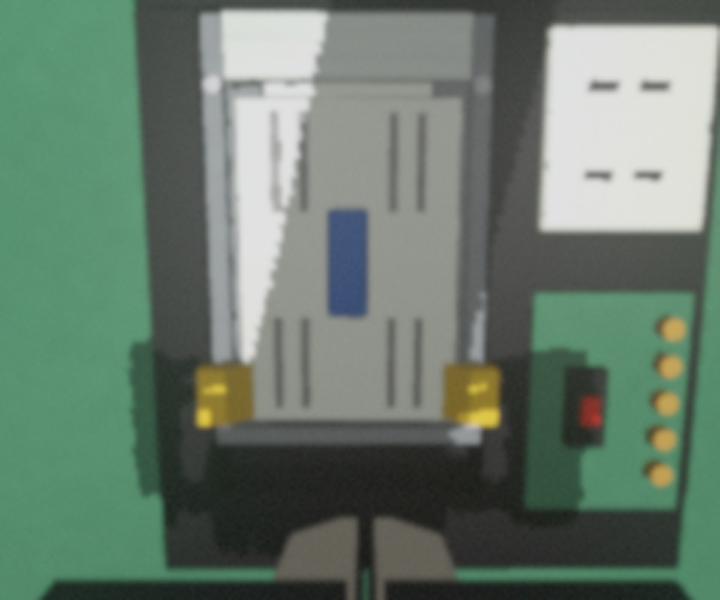

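```bash
python3 - <<'E'
import sys; sys.argv=["x"]
from fitc import *; import plan
c=np.load("w10.npy",allow_pickle=True).item()
Z=lambda a,b:(a/3-.3+200,b/3-.3+60)
T=lambda a,b,z:(plan.Rt().T@(onz(c,Z(a,b),z/1000)-[plan.P[0],plan.P[1],0])*1000).round(1)
print("noses",T(253,395,61),T(444,395,61))
for p in [(232,97),(463,97),(445,421),(255,421)]: print("plate",T(*p,58))
z=[Z(328,210),Z(367,210),Z(367,316),Z(329,316)]
print("rib top",[T(*p,87) for p in [(328,210),(367,210),(367,316),(329,316)]])
print(get_state()["wrist_force"])
E
```

```text
t 22.10 cover [ 39.3   4.2 208.8] lip [-32.6   4.2 211.9] tilt -0.016 roll 0.010 yaw -0.001 F(tester) [ 0.6 -0.2  0.5] w 0.3
noses [ 38.9 -36.1  61. ] [39.1 35.5 61. ]
plate [-66.6 -40.6  58. ]
plate [-66.7  40.2  58. ]
plate [49.7 36.4 58. ]
plate [ 49.6 -36.   58. ]
rib top [array([-28.1,  -6.6,  87. ]), array([-28.1,   6.2,  87. ]), array([ 6.7,  6.2, 87. ]), array([ 6.7, -6.6, 87. ])]
[ 0.59322994 -0.27902438  0.47624478]
```

```bash
python3 -c "
from rig import *
print(sign_off())"
```

```text
the job is handed in; nothing more can be done
None
```

The white cover is back on the battery bay, seated flat, with both yellow catches sprung out over it. I handed the job in at about 22 s of the 58 s allowed; no verdict came back.

**What I did:** I gripped the cover by its rib and held it at about 0.3 rad of tilt. I lowered the lip into the bay and slid it under the ledge until it met the slot's back wall, which put the frame about 10 mm toward the ledge from nominal. I then swung the cover down onto the catches and let go. With closed fingers I pressed the plate 40 mm from its middle. It took about 2.4 N until the catches gave way, then hit a firm stop at 12 N with the plate's top at about 58.4 mm.

**Last checks in the wrist picture:**

| Check | Measured | Limit |
|---|---|---|
| Cover along x | -10.5 mm | ±14 mm |
| Cover across y | -0.2 mm | ±6 mm |
| Cover to tester axis | no turn visible | 0.1 rad |
| Catch noses | y ≈ -36.1 and +35.5 mm | 35.5 mm either side when closed, within 2 mm |

The lip was under the ledge, the robot was clear of everything, and the bystanders were never approached.

**What disagreed or was not measured:**
- **Slot back:** I felt it about 0.3 to 0.8 mm beyond where the largest stated shift would put it. That is within camera error.
- **Seated height:** I took it only from the press stop, not from a second view.

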